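# Nest the measuring jugs in the tilted holder

### The job

Put the small blue measuring jug away inside the white jug that stands in the red tilted holder: lower it in, do not drop it, until it stands fully home on the white jug's floor. Its handle must come out through the holder's open front, beside the white jug's handle and not on top of it, on whichever side has room; if you feel it ride on that handle, do not force it down but lift it, turn it and try the other side. Let go of it, and leave the glue bottle, tape roll and screwdriver as they are.

Things in the scene. Friction and masses are not known exactly. Their poses are not given: they have to be found in the camera images.
- jug: small blue enamelled jug, loose, upright on the bench, about 0.2 kg. Open-topped, tapered: outside radius 34 mm at the foot, 39 mm at the rim, 110 mm tall, wall 3 mm. Origin: centre of its underside; z points out of its mouth. An orange J-handle on its -x side, a pouring lip on +x
- jug_handle (a point): point in the blue jug's handle, at x = -60 mm, y = 0, z = 104 mm of jug, where it can be pinched across its width from above. A strap 22 mm wide (along y), 6 mm thick, runs level from the wall out to x = -66 mm with its top at z = 108 mm, then bends down into the leg
- jug_leg (a point): free lower end of the blue jug's handle leg, at x = -63 mm, z = 52 mm of jug. The leg is 6 mm thick (x = -60 to -66 mm) and 22 mm wide; it does not rejoin the jug, so another jug's wall can stand between leg and body
- collar: tilted part of the red holder (screwed to the bench) in which the white jug stands: a deck with a back plate and two cheeks 74 mm high, open in front. Origin: centre of the white jug's underside, 85 mm above the bench; z is the white jug's axis out of its mouth, leaning 25 degrees from vertical towards the front; -x points downhill out of the open front, which faces the robot
- home (a point): centre of the white jug's inner floor (5 mm thick), on the collar's axis at z = 5 mm: the blue jug is home when its origin is here and its z axis lies along the collar's; it then has about 3 mm of play all round. The holder's cheeks have their inner faces at y = -46 and +46 mm of collar and reach from x = -67 to +50 mm: between them the blue handle can stand up to about 33 degrees either side of the front
- mouth (a point): centre of the white jug's mouth, on the collar's axis at z = 95 mm. White jug: outside radius 45 mm at the rim, 40 mm at the foot, wall 3 mm. It can be turned stiffly in the holder (about 0.3 N m). Its yellow J-handle points up to 25 degrees to one side or the other of the front, so that only one side may have room; which is not reported: look, or feel for it
- white_axis (a point): point on the same axis, at z = 80 mm, level with the top of the white jug's handle: a strap 30 mm wide out to radius 75 mm, then a leg down to z = 36 mm. If the blue handle's leg comes down on it, the blue jug stops about 23 mm short of home. They pass if some 25 degrees apart or more
- glue: bystander: yellow glue bottle with a red cap, standing, radius 27 mm, 125 mm tall; origin at the centre of its underside
- tape: bystander: green roll of tape lying flat, 100 mm across, 24 mm high; origin at the centre of its underside
- driver: bystander: screwdriver with a red handle, 200 mm long, lying on the bench along its own x axis; origin under its middle
There are look-alikes about, which are no part of the job. What is shaped like the jug but green or pink is not meant.

How it is judged:
By the outcome, as a careful person would: the job done as asked, in the order asked, and still so for the second after the job is handed in, with the robot touching nothing.
It also fails if it takes over 58 s, if anything falls off the work surface, if the arm or the gripper's body presses on something with over 40 N, if the wrist force passes 120 N, or if a joint passes its speed limit or range.

### The arm

A 6-joint arm with a two-finger parallel gripper is mounted at the origin on the work surface. World frame = base frame: x ahead of the robot, y to its left, z up, the work surface at z = 0. Lengths are in m, angles in rad, forces in N, time in s.
With the tool pointing down it reaches from about 0.375 to 0.975 m from the base axis. Payload 3.8 kg.
Tool frame: the origin (TCP) lies midway between the tips of the shut fingers; the grasp point (between the pads) lies 19 mm behind it; z points along the fingers, y is the line along which they close (so a half turn about z gives the same grasp; the last joint's range is limited). The gripper opens to 85 mm and grips with 20 to 120 N. Pads are 22 mm wide; open, the fingers measure 114 mm over their backs; the gripper's body (76 mm by 85 mm) begins 54 mm behind the grasp point. The pads swing forward as they close: fully open they stand 13 mm farther back than shut.
Start: joints at [1.09, 0.264, 1.604, -0, 1.274, -0.037], TCP at [0.29, 0.61, 0.231] pointing down, gripper open.
Joint ranges: [-2.63, 2.63], [-0.94, 2.18], [0.31, 2.57], [-1.31, 4.45], [0, 2.66], [-2.55, 2.55]. Speed limits (rad/s): [2.57, 2.57, 3.14, 3.14, 3.14, 3.14].

### API

Orientations are given as a rotation vector (axis times angle).
In Python, from workcell import read_state, vision, ticket gives the robot as it stands. The module is installed in compiled form; this text tells all that it offers.
- The arm moves only by the tool jog_arm, never from a script. Its arguments are lists of equal length, an entry for each row: "turn": the turn, a rotation vector about the tool's x, y, z in rad, a list of three; "delta_pos": the shift along the tool's x, y, z in m, a list of three; "gripper": the finger opening in m, from 0 to 0.0854. In form: {"turn": [[rx, ry, rz], ...], "delta_pos": [[dx, dy, dz], ...], "gripper": [gripper, ...]}. A call has 1 to 20 rows; each row shifts and turns the commanded pose from where the row before left it, along the tool's axes as they then stand; what a row does not reach is not made up. A row lasts 1/12 s, in which the tool goes at most 41.7 mm and 7.16 degrees, less where a joint would pass 70% of its speed; a pose out of reach is approached as far as the arm can. A call with a gripper value outside its range is refused whole. The fingers move at their own pace and stop on an object; "grip_force" is the grip in N (left out, the last holds). Time passes only in rows, so rows that do not move let the fingers close. It gives the time, the measured TCP pose, the force, the opening and the grip force at its end, in the units of the state.
- read_state(): the state, without advancing time (a new reading comes with each control period).
- vision.read_camera(name): name is "scene" or "top"; returns the picture (480x640x3 uint8, red, green, blue); there is no depth.
- vision.calibration(name): a dict with "vfov" (degrees; the focal length in pixels is half the picture's height over the tangent of half this angle, whatever the lens; pixels are square), "cx", "cy" (the principal point, pixels), "R" (3x3) and "t" (3): a world point X has camera coordinates R X + t. Camera axes: x right, y down, z forward; pixel columns grow to the right and rows downward; lengths in m; the calibration is good to about 2 mm. A picture is of the moment at which its call begins. calibration takes no time and is no camera call.
- ticket.finish_job(): hands the job in; it is judged then, once.
The state is a dict: "time": time; "q": joint angles; "joint_vel": joint speeds; "joint_torque": joint torques, N m; "tool_pos": TCP position; "tcp_rot": TCP orientation; "wrist_force": force on the tool from outside, world axes, zero at the start; "torque": the same for the moment, N m; "width": opening from 0.0 (shut) to 1.0 (fully open); "grip_force": force on a finger pad.
Only numpy, scipy, OpenCV 4.12 (cv2) and the standard library are available. Lean on these libraries where they do the work, as an engineer would, in place of code of your own. Each camera call takes 0.05 s, during which the arm holds its last target. There are 200 camera calls.

## Working session

There is one attempt and no reset: what is moved stays moved. The work goes in short steps, Python scripts to look and compute and a tool call to move; the robot and the scene stay as the last step left them, time stands still between calls to the robot, and variables do not carry over. Pictures are saved under pics/ and viewed, at most 10 in all, crops included, and the job is handed in when it is done.

Besides the shell and the picture viewer there is one more tool, called by a JSON object that holds its "api" and its "payload", one argument or row to a line. jog_arm: Moves the arm, as the interface text tells. Its arguments: {"type":"object","properties":{"turn":{"type":"array","items":{"type":"array","items":{"type":"number"}}},"delta_pos":{"type":"array","items":{"type":"array","items":{"type":"number"}}},"gripper":{"type":"array","items":{"type":"number"}},"grip_force":{"type":"number"}},"required":["turn","delta_pos","gripper"]}

```bash
mkdir -p pics; python3 - <<'E'
from workcell import read_state, vision
import cv2,json,numpy as np
for n in("scene","top"):
    im=vision.read_camera(n); cv2.imwrite(f"pics/{n}0.png",im[:,:,::-1]); c=vision.calibration(n); print(n,c)
s=read_state(); print(s)
E
```

```text
scene {'vfov': 44.668498215661245, 'cx': 323.4509532112841, 'cy': 235.39400902969336, 'R': array([[-0.20826806,  0.97801019,  0.0109766 ],
       [ 0.80689883,  0.1781506 , -0.56318438],
       [-0.55275555, -0.10843631, -0.82625836]]), 't': array([ 0.06058857, -0.3810515 ,  1.91374807])}
top {'vfov': 54.79033776476441, 'cx': 324.2766146658451, 'cy': 235.14197657822368, 'R': array([[-0.02297204, -0.99962561,  0.01486348],
       [-0.99786425,  0.02201713, -0.06149951],
       [ 0.06114924, -0.01624451, -0.99799644]]), 't': array([0.05337314, 0.55933978, 0.99310295])}
{'time': 0.1, 'q': array([ 1.09008303e+00,  2.64685690e-01,  1.60523674e+00, -2.93825172e-05,
        1.27372302e+00, -3.68876652e-02]), 'joint_vel': array([-0.00033662, -0.00236552, -0.0038919 , -0.00106426,  0.00114801,
       -0.0003073 ]), 'joint_torque': array([ 7.88622001e-04, -5.16706574e+01, -3.68590701e+01,  9.58192186e-05,
        6.16335965e-03, -5.77483320e-06]), 'tool_pos': array([0.28953769, 0.60900975, 0.23008161]), 'tcp_rot': array([-0.69132855, -3.06407072,  0.00312794]), 'wrist_force': array([-0.69588551,  0.65014573, -0.21971207]), 'torque': array([ 0.02842387, -0.04266386, -0.00097687]), 'grip_force': 0.0, 'width': 0.9985807959355018}
```

View pics/scene0.png

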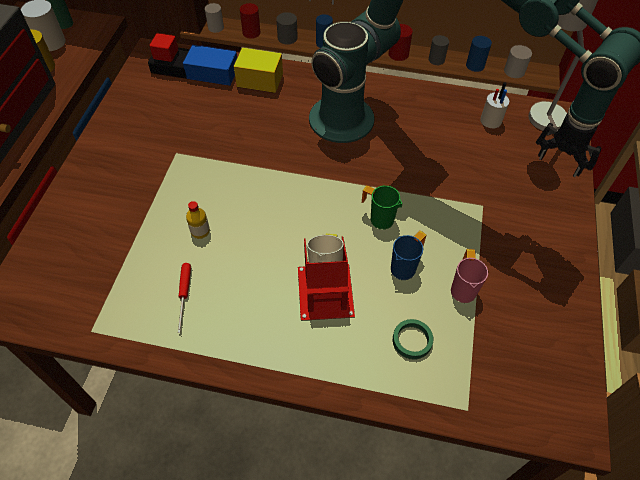

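View pics/top0.png

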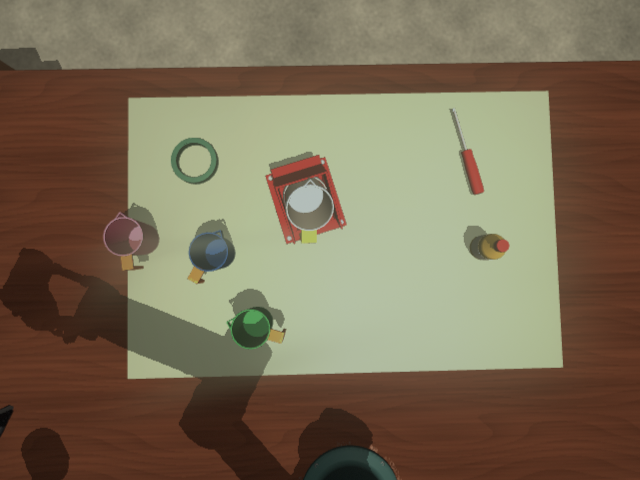

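Top: blue jug rim at about (209,251), its orange handle at (195,275); white jug mouth at about (309,205), its yellow handle at (309,237), holder skewed with its front towards lower right. Scene: same, blue jug at (406,257). Next I crop in and measure by colour.

```bash
cat >h.py <<'E'
import numpy as np,cv2
from workcell import read_state, vision
def ray(n,uv):
    c=vision.calibration(n); f=240/np.tan(np.radians(c['vfov'])/2)
    d=np.array([(uv[0]-c['cx'])/f,(uv[1]-c['cy'])/f,1.]); R=np.array(c['R']); t=np.array(c['t'])
    return -R.T@t, R.T@d
def onz(n,uv,z):
    o,d=ray(n,uv); return o+d*(z-o[2])/d[2]
def pix(n,X):
    c=vision.calibration(n); f=240/np.tan(np.radians(c['vfov'])/2)
    p=np.array(c['R'])@X+np.array(c['t']); return p[:2]/p[2]*f+[c['cx'],c['cy']]
def cross(n1,u1,n2,u2):
    o,d=ray(n1,u1);p,e=ray(n2,u2)
    s=np.linalg.lstsq(np.c_[d,-e],p-o,rcond=None)[0]; a=o+d*s[0];b=p+e*s[1]
    return (a+b)/2,np.linalg.norm(a-b)
def blobs(im,lo,hi,amin=20):
    h=cv2.cvtColor(im,cv2.COLOR_RGB2HSV); m=cv2.inRange(h,lo,hi)
    k,l,s,c=cv2.connectedComponentsWithStats(m)
    return [(s[i].tolist(),c[i].round(1).tolist()) for i in range(1,k) if s[i][4]>=amin]
E
python3 - <<'E'
import cv2
from h import *
for n in("scene","top"):
    im=cv2.imread(f"pics/{n}0.png")[:,:,::-1].copy()
    print(n,"orange",blobs(im,(8,150,120),(20,255,255)));print("yellow",blobs(im,(22,120,120),(35,255,255)));print("blue",blobs(im,(100,90,20),(125,255,255),100))
t=cv2.imread("pics/top0.png")[140:300,170:370]; t=cv2.resize(t,None,fx=4,fy=3.75,interpolation=cv2.INTER_CUBIC) if 0 else cv2.resize(t[:150],None,fx=4,fy=4,interpolation=cv2.INTER_CUBIC)
cv2.imwrite("pics/tc.png",t)
s=cv2.imread("pics/scene0.png")[210:340,270:450]; cv2.imwrite("pics/sc.png",cv2.resize(s,None,fx=4.4,fy=4.4,interpolation=cv2.INTER_CUBIC))
E
```

```text
scene orange [([364, 185, 10, 9, 48], [368.8, 189.2]), ([414, 232, 11, 8, 51], [419.4, 235.4]), ([467, 249, 9, 10, 62], [471.0, 253.5]), ([637, 373, 3, 14, 23], [638.5, 377.9]), ([585, 472, 12, 8, 76], [590.0, 476.2])]
yellow [([30, 29, 12, 14, 92], [36.4, 34.7]), ([234, 47, 47, 25, 810], [257.3, 59.4]), ([199, 208, 6, 13, 47], [201.4, 213.6]), ([186, 211, 10, 11, 69], [190.1, 216.6])]
blue [([316, 15, 17, 33, 322], [321.5, 27.5]), ([466, 36, 26, 35, 629], [478.2, 53.0]), ([183, 45, 54, 41, 1713], [209.8, 64.4]), ([73, 78, 38, 63, 501], [91.2, 108.3]), ([391, 235, 32, 45, 1068], [405.7, 256.5])]
top orange []
yellow [([302, 231, 15, 11, 149], [308.6, 236.2]), ([482, 240, 22, 19, 190], [490.1, 251.0]), ([268, 330, 16, 13, 119], [275.6, 335.8])]
blue []
```

View pics/tc.png

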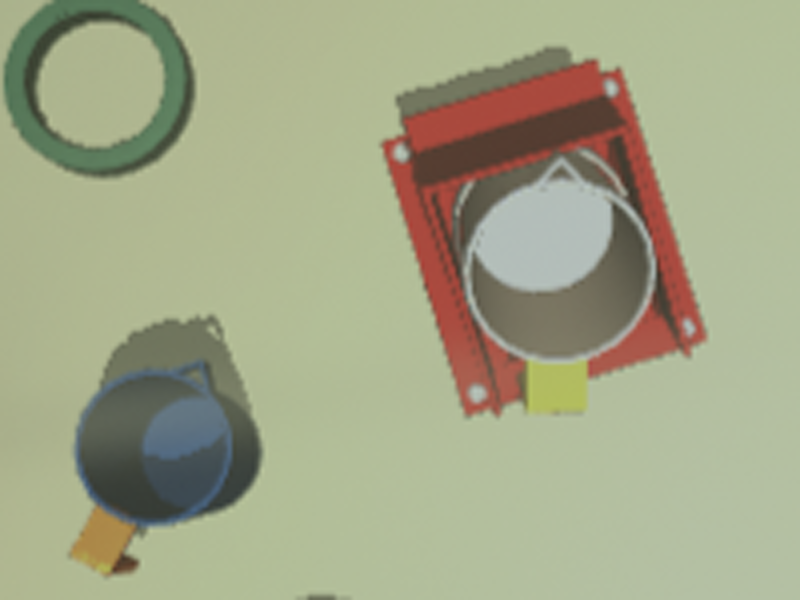

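View pics/sc.png

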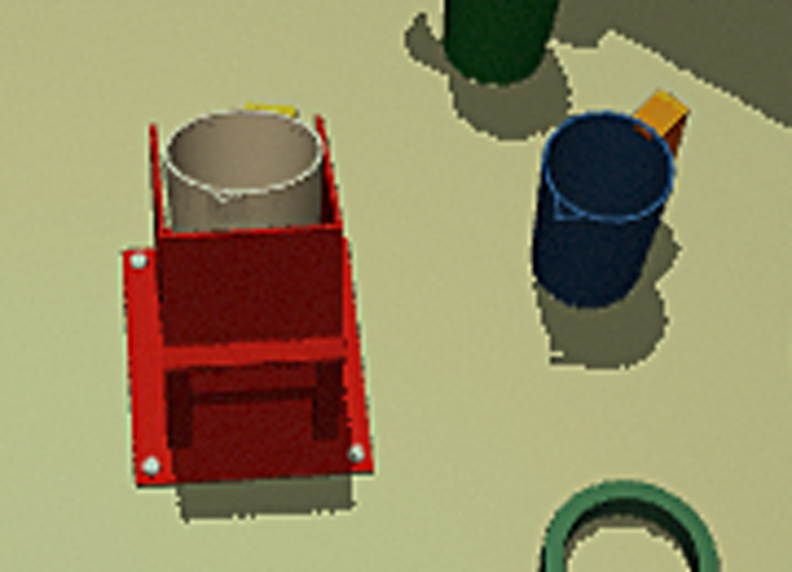

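The top crop shows the holder's four screws (400,152), (611,88), (477,393), (688,327) in crop pixels, the white mouth centred near (561,271), the yellow strap near (556,388), and the blue rim near (154,447) with its strap near (103,538). The scene crop confirms the layout, with the back plate facing the camera.

```bash
python3 - <<'E'
from h import *
np.set_printoptions(precision=4,suppress=True)
T=lambda u,v:(170+(u+.5)/4-.5,140+(v+.5)/4-.5)
S=lambda u,v:(270+u/4.4,210+v/4.4)
sc=[onz("top",T(*p),.008) for p in((400,152),(611,88),(477,393),(688,327))]
print(np.array(sc))
sc2=[onz("scene",S(*p),.008) for p in((356,453),(150,466),None,(138,260)) if p for p in [p]]
print("scene screws",np.array(sc2))
f=(sc[2]+sc[3]-sc[0]-sc[1]);f/=np.linalg.norm(f); g=sc[1]-sc[0]+sc[3]-sc[2]; print("front",f,np.degrees(np.arctan2(f[1],f[0])),"side",np.degrees(np.arctan2(g[1],g[0])))
print("plate centre",np.mean(sc,0))
m=onz("top",T(561,271),.171); print("mouth",m, "scene check",cross("top",T(561,271),"scene",S(245,152)))
# mouth ellipse from white mask? predicted origin
z=np.r_[f[:2]*np.sin(np.radians(25)),np.cos(np.radians(25))]; O=m-.095*z; print("origin",O)
h=onz("top",T(556,388),.085+.08*.906-.06*.42+.0); 
x=-(f*np.cos(np.radians(25)));x[2]=np.sin(np.radians(25)); y=np.cross(z,x)
# strap: intersect ray with collar plane z=.080
for p in((556,388),(527,412),(586,412),(556,412)):
    o,d=ray("top",T(*p)); s=((O+z*.08-o)@z)/(d@z); P=o+d*s-O; print("handle collar xyz",P@x,P@y,P@z,"angle",np.degrees(np.arctan2(P@y,-P@x)))
b=onz("top",T(154,447),.110); k=onz("top",T(103,538),.108)
print("blue",b,"strap",k,k-b,np.linalg.norm((k-b)[:2]),np.degrees(np.arctan2(*(k-b)[1::-1])),cross("top",T(154,447),"scene",S(608,166)))
E
```

```text
[[0.6911 0.1586 0.008 ]
 [0.7246 0.0411 0.008 ]
 [0.5566 0.1185 0.008 ]
 [0.5905 0.0017 0.008 ]]
scene screws [[0.6912 0.1576 0.008 ]
 [0.7252 0.0415 0.008 ]
 [0.5903 0.0026 0.008 ]]
front [-0.9589 -0.2839  0.    ] -163.5068701516525 side -73.96019780971976
plate centre [0.6407 0.08   0.008 ]
mouth [0.6031 0.0688 0.171 ] scene check (array([0.6031, 0.0695, 0.1697]), np.float64(0.0013765858233622198))
origin [0.6416 0.0802 0.0849]
handle collar xyz -0.06063584016925232 0.018713165184879345 0.07999999999999993 angle 17.151041099912742
handle collar xyz -0.06793381370395746 0.035605902389524664 0.07999999999999996 angle 27.660218346411327
handle collar xyz -0.07735223046873047 0.008380711613312532 0.07999999999999996 angle 6.1835792967254894
handle collar xyz -0.07255165689373455 0.022257410285571474 0.08000000000000004 angle 17.05497549136976
blue [0.5277 0.2715 0.11  ] strap [0.4837 0.2973 0.108 ] [-0.0441  0.0258 -0.002 ] 0.051051911091922704 149.68620616656833 (array([0.5277, 0.2719, 0.1091]), np.float64(0.00028660244761744886))
```

Holder origin matches the plate centre: (0.641, 0.080, 0.085), front at -163.5°. The white handle sits at about +17° (towards +y), so the blue handle goes to the -y side, at about -20°. Now the move plan to above the blue handle.

```bash
cat >>h.py <<'E'
from scipy.spatial.transform import Rotation as Ro
np.set_printoptions(precision=4,suppress=True)
F=np.radians(-163.5); fr=np.array([np.cos(F),np.sin(F),0]); A=np.radians(25)
CZ=fr*np.sin(A)+[0,0,np.cos(A)]; CX=-(fr*np.cos(A)-np.array([0,0,np.sin(A)])); CY=np.cross(CZ,CX)
CO=np.array([.641,.080,.085]); CR=np.c_[CX,CY,CZ]
# tool frame in jug frame: tool x along jug -x, tool z along jug -z
JT=np.array([[-1,0,0],[0,1,0],[0,0,-1.]]).T
def plan(P,R,st=None):
    s=st or read_state(); Rn=Ro.from_rotvec(s['tcp_rot']).as_matrix()
    print("pos",s['tool_pos'],"q",s['q'],"F",s['wrist_force'],"w",s['width'],"t",s['time'])
    print(" turn",Ro.from_matrix(Rn.T@R).as_rotvec()," shift before turn",Rn.T@(P-s['tool_pos'])," after turn",R.T@(P-s['tool_pos']))
def jugR(deg): return Ro.from_euler('z',deg,degrees=True).as_matrix()
E
python3 - <<'E'
from h import *
J=jugR(149.7-180); P=np.array([.5277,.2715,0])+J@[-.061,0,.083]; print(P)
plan(P+[0,0,.09],J@JT)
E
```

```text
[0.475  0.3023 0.083 ]
pos [0.2895 0.609  0.2301] q [ 1.0901  0.2647  1.6052 -0.      1.2737 -0.0369] F [-0.6959  0.6501 -0.2197] w 0.9985807959355018 t 0.1
 turn [-0.0021  0.      0.085 ]  shift before turn [-0.2992 -0.1972  0.0575]  after turn [-0.3149 -0.1712  0.0571]
```

{"api": "jog_arm", "payload": {
  "turn": [
    [0,0,0.085],
    [0,0,0],
    [0,0,0],
    [0,0,0],
    [0,0,0],
    [0,0,0],
    [0,0,0],
    [0,0,0],
    [0,0,0],
    [0,0,0],
    [0,0,0],
    [0,0,0],
    [0,0,0]
  ],
  "delta_pos": [
    [0,0,0],
    [-0.0315,-0.0171,0.0057],
    [-0.0315,-0.0171,0.0057],
    [-0.0315,-0.0171,0.0057],
    [-0.0315,-0.0171,0.0057],
    [-0.0315,-0.0171,0.0057],
    [-0.0315,-0.0171,0.0057],
    [-0.0315,-0.0171,0.0057],
    [-0.0315,-0.0171,0.0057],
    [-0.0315,-0.0171,0.0057],
    [-0.0315,-0.0171,0.0057],
    [0,0,0],
    [0,0,0]
  ],
  "gripper": [0.06,0.06,0.06,0.06,0.06,0.06,0.06,0.06,0.06,0.06,0.06,0.06,0.06],
  "grip_force": 80
}}

```text
time: 1.18
tool_pos: [0.4758, 0.3011, 0.1733]
tcp_rot: [-0.826, -3.029, 0.002]
wrist_force: [-0.0, 0.9, -0.1]
width: 0.703
grip_force: 0.0
```

```bash
python3 - <<'E'
from h import *
J=jugR(149.7-180); P=np.array([.5277,.2715,0])+J@[-.061,0,.083]
plan(P,J@JT)
a=cv2.cvtColor(vision.read_camera("top"),cv2.COLOR_RGB2BGR)[180:300,120:280]; b=cv2.cvtColor(vision.read_camera("scene"),cv2.COLOR_RGB2BGR)[180:300,330:490]
cv2.imwrite("pics/g1.png",cv2.resize(np.hstack([a,b]),None,fx=2.5,fy=2.5,interpolation=cv2.INTER_CUBIC))
E
```

```text
pos [0.4758 0.3011 0.1733] q [ 0.5199  0.0988  1.9079  0.0001  1.1369 -0.5183] F [-0.0161  0.9189 -0.0798] w 0.7027529959623164 t 1.1833
 turn [-0.0016 -0.0011 -0.0038]  shift before turn [0.0012 0.0008 0.0903]  after turn [0.0013 0.0007 0.0903]
```

View pics/g1.png

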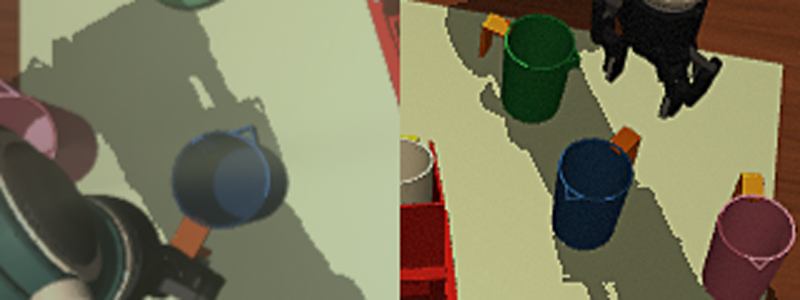

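The view shows the open fingers straddling above the orange handle (right half, tips at about (610,75) and (670,105), handle at (628,138) below). Going down and gripping.

{"api": "jog_arm", "payload": {
  "turn": [
    [0,0,0],
    [0,0,0],
    [0,0,0],
    [0,0,0],
    [0,0,0],
    [0,0,0],
    [0,0,0],
    [0,0,0],
    [0,0,0],
    [0,0,0],
    [0,0,0],
    [0,0,0],
    [0,0,0]
  ],
  "delta_pos": [
    [0.001,0.001,0.025],
    [0,0,0.025],
    [0,0,0.02],
    [0,0,0.01],
    [0,0,0.01],
    [0,0,0],
    [0,0,0],
    [0,0,0],
    [0,0,0],
    [0,0,0],
    [0,0,0],
    [0,0,0],
    [0,0,0]
  ],
  "gripper": [0.06,0.06,0.06,0.06,0.06,0.06,0.01,0.01,0.01,0.01,0.01,0.01,0.01],
  "grip_force": 80
}}

```text
time: 2.37
tool_pos: [0.476, 0.3051, 0.086]
tcp_rot: [0.821, 3.031, 0.003]
wrist_force: [-1.5, -0.0, 5.9]
width: 0.234
grip_force: 78.5
```

{"api": "jog_arm", "payload": {
  "turn": [
    [0,0,0],
    [0,0,0],
    [0,0,0],
    [0,0,0],
    [0,0,0],
    [0,0,0],
    [0,0,0],
    [0,0,0],
    [0,0,0],
    [0,0,0],
    [0,0,0]
  ],
  "delta_pos": [
    [0,0,-0.005],
    [0,0,-0.01],
    [0,0,-0.02],
    [0,0,-0.03],
    [0,0,-0.03],
    [0,0,-0.03],
    [0,0,-0.03],
    [0,0,-0.03],
    [0,0,-0.02],
    [0,0,0],
    [0,0,0]
  ],
  "gripper": [0.01,0.01,0.01,0.01,0.01,0.01,0.01,0.01,0.01,0.01,0.01]
}}

```text
time: 3.28
tool_pos: [0.4757, 0.3046, 0.2907]
tcp_rot: [0.821, 3.03, 0.003]
wrist_force: [-0.2, -0.5, -3.2]
width: 0.232
grip_force: 78.5
```

```bash
python3 - <<'E'
from h import *
a=cv2.cvtColor(vision.read_camera("top"),cv2.COLOR_RGB2BGR)[130:300,120:280]; b=cv2.cvtColor(vision.read_camera("scene"),cv2.COLOR_RGB2BGR)[110:280,350:510]
cv2.imwrite("pics/g2.png",cv2.resize(np.hstack([a,b]),None,fx=2.5,fy=2.5,interpolation=cv2.INTER_CUBIC))
s=read_state(); print(s['q'],s['torque'],s['wrist_force'])
R=Ro.from_rotvec(s['tcp_rot']).as_matrix(); 
for n in("top","scene"): print(n,pix(n,s['tool_pos']),[pix(n,s['tool_pos']+R@JT.T@np.array([.061,0,.110-.083])+np.array([0,0,0]))])
E
```

```text
[ 0.5255  0.0241  1.7738  0.      1.3472 -0.5164] [ 0.0539  0.1799 -0.0352] [-0.3792 -1.0313 -2.9768]
top [161.4665 282.8797] [array([175.7252, 248.4623])]
scene [434.2606 190.526 ] [array([420.4018, 198.5213])]
```

View pics/g2.png

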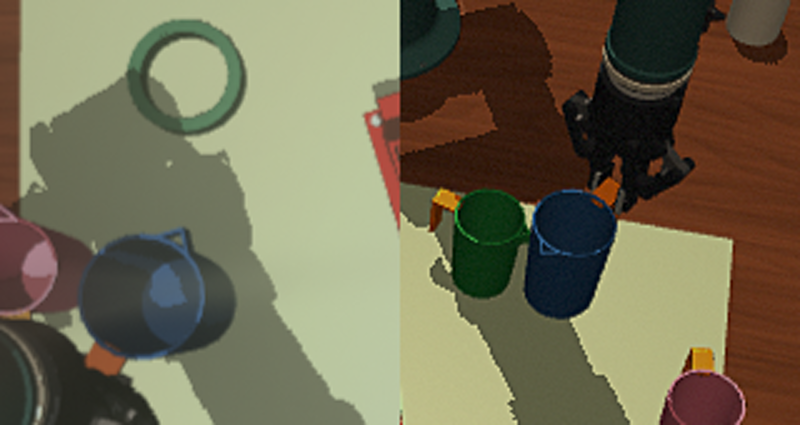

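Jug hangs from the handle, upright; rim centre at top px (176.8,248.4) and scene px (418.8,198.8), within 2 px of prediction. Quantify the in-hand offset and plan the approach.

```bash
python3 - <<'E'
from h import *
s=read_state(); R=Ro.from_rotvec(s['tcp_rot']).as_matrix(); J=R@JT.T
c,e=cross("top",(176.8,248.4),"scene",(418.8,198.8)); print("rim",c,e,"in jug axes from TCP",J.T@(c-s['tool_pos']))
# scene: foot outline prediction, bottom-most, left/right-most rows vs mask
im=vision.read_camera("scene"); h=cv2.cvtColor(im,cv2.COLOR_RGB2HSV); m=cv2.inRange(h,(100,90,15),(128,255,255)); k,l,st,ce=cv2.connectedComponentsWithStats(m[170:270,380:450]); 
i=1+np.argmax(st[1:,4]); M=l==i; ys,xs=np.where(M); print("mask bottom",170+ys.max(), "at x",380+xs[ys==ys.max()].mean(),"top",170+ys.min(),"rows mid x:",[(r,380+np.where(M[r-170])[0].min(),380+np.where(M[r-170])[0].max()) for r in(215,222,229)])
a=np.linspace(0,2*np.pi,200)
for nm,tx in(("level",0),("tipped3 about y",3),("tipped-3",-3)):
    T=Ro.from_euler('y',tx,degrees=True).as_matrix()
    top=c
    ring=lambda r,z:np.array([pix("scene",top+J@T@np.array([r*np.cos(t),r*np.sin(t),z-.11])) for t in a])
    f=ring(.034,0); g=ring(.039,.11); print(nm,"foot bottom",f[f[:,1].argmax()],"foot x",f[:,0].min(),f[:,0].max(),"rim x",g[:,0].min(),g[:,0].max(),"rim y",g[:,1].min(),g[:,1].max())
# approach
d=-20.
Jt=CR@jugR(d); off=J.T@(c-s['tool_pos'])-[0,0,.11]
tgt=lambda z: CO+CZ*z - Jt@off
for z in(.005,.095,.14,.2): print(z,tgt(z))
plan(tgt(.14),Jt@JT)
E
```

```text
rim [0.5272 0.2706 0.3131] 0.0021282929674347915 in jug axes from TCP [ 0.0626 -0.0019  0.0261]
mask bottom 236 at x 413.0 top 186 rows mid x: [(215, np.int64(401), np.int64(431)), (222, np.int64(400), np.int64(428)), (229, np.int64(401), np.int64(425))]
level foot bottom [414.0729 237.8831] foot x 398.6457775674153 426.57449785870557 rim x 402.16259475979405 436.4025242871352 rim y 185.37645313090272 212.46427687331516
tipped3 about y foot bottom [415.0195 236.6906] foot x 400.0639683883271 428.05974754540625 rim x 402.10419918885873 436.48622126349255 rim y 184.97445531348427 212.8536881909718
tipped-3 foot bottom [412.7081 239.0011] foot x 397.2500751847472 425.0919325573388 rim x 402.23865736511436 436.30286051238755 rim y 185.7864921637191 212.06314490623134
0.005 [0.5479 0.0766 0.141 ]
0.095 [0.5114 0.0658 0.2225]
0.14 [0.4932 0.0604 0.2633]
0.2 [0.4689 0.0532 0.3177]
pos [0.4738 0.3036 0.2865] q [ 0.5255  0.0247  1.7744  0.      1.3472 -0.5164] F [-0.1156  0.2344 -3.3985] w 0.23398815765253098 t 3.4333
 turn [-0.2458 -0.3708 -0.4599]  shift before turn [-0.1395 -0.2001  0.0236]  after turn [-0.0294 -0.2433 -0.0004]
```

```bash
cat >>h.py <<'E'
def avg(n=8):
    L=[]
    for i in range(n): vision.read_camera("top"); L.append(read_state())
    s=dict(L[-1]); 
    for k in("tool_pos","wrist_force","torque"): s[k]=np.mean([a[k] for a in L],0)
    s["tcp_rot"]=Ro.from_rotvec([a["tcp_rot"] for a in L]).mean().as_rotvec(); s["sd"]=np.std([a["tool_pos"] for a in L],0); return s
OFF=np.array([.061,0,-.083]) # jug origin from TCP in jug axes
def ins(z,deg,st): 
    Jt=CR@jugR(deg); plan(CO+CZ*z-Jt@OFF,Jt@JT,st)
E
python3 - <<'E'
from h import *
s=avg(); print(s['sd']); ins(.18,20,s)
E
```

```text
[0.0004 0.0003 0.0009]
pos [0.4745 0.304  0.2876] q [ 0.5256  0.0238  1.771   0.      1.3476 -0.5164] F [ 0.2312 -0.1146 -2.7926] w 0.2330864784749407 t 3.8333
 turn [-0.1084 -0.4518 -1.146 ]  shift before turn [-0.1603 -0.2426 -0.0112]  after turn [ 0.1493 -0.2468 -0.0388]
```

{"api": "jog_arm", "payload": {
  "turn": [
    [-0.009,-0.0376,-0.0955],
    [-0.009,-0.0376,-0.0955],
    [-0.009,-0.0376,-0.0955],
    [-0.009,-0.0376,-0.0955],
    [-0.009,-0.0376,-0.0955],
    [-0.009,-0.0376,-0.0955],
    [-0.009,-0.0376,-0.0955],
    [-0.009,-0.0376,-0.0955],
    [-0.009,-0.0376,-0.0955],
    [-0.009,-0.0376,-0.0955],
    [-0.009,-0.0376,-0.0955],
    [-0.009,-0.0376,-0.0955],
    [0,0,0]
  ],
  "delta_pos": [
    [0,0,0],
    [0,0,0],
    [0,0,0],
    [0,0,0],
    [0,0,0],
    [0,0,0],
    [0,0,0],
    [0,0,0],
    [0,0,0],
    [0,0,0],
    [0,0,0],
    [0,0,0],
    [0,0,0]
  ],
  "gripper": [0.01,0.01,0.01,0.01,0.01,0.01,0.01,0.01,0.01,0.01,0.01,0.01,0.01]
}}

```text
time: 4.92
tool_pos: [0.4737, 0.3033, 0.2882]
tcp_rot: [-0.85, 2.568, -0.019]
wrist_force: [0.1, 0.1, -2.4]
width: 0.234
grip_force: 78.6
```

{"api": "jog_arm", "payload": {
  "turn": [
    [0,0,0],
    [0,0,0],
    [0,0,0],
    [0,0,0],
    [0,0,0],
    [0,0,0],
    [0,0,0],
    [0,0,0],
    [0,0,0],
    [0,0,0],
    [0,0,0],
    [0,0,0],
    [0,0,0],
    [0,0,0]
  ],
  "delta_pos": [
    [0.012,-0.02,-0.003],
    [0.012,-0.02,-0.003],
    [0.0125,-0.0205,-0.0033],
    [0.0125,-0.0205,-0.0033],
    [0.0125,-0.0205,-0.0033],
    [0.0125,-0.0205,-0.0033],
    [0.0125,-0.0205,-0.0033],
    [0.0125,-0.0205,-0.0033],
    [0.0125,-0.0205,-0.0033],
    [0.0125,-0.0205,-0.0033],
    [0.0125,-0.0205,-0.0033],
    [0.0125,-0.0225,-0.003],
    [0,0,0],
    [0,0,0]
  ],
  "gripper": [0.01,0.01,0.01,0.01,0.01,0.01,0.01,0.01,0.01,0.01,0.01,0.01,0.01,0.01]
}}

```text
time: 6.08
tool_pos: [0.4917, 0.0123, 0.3008]
tcp_rot: [-0.839, 2.571, -0.018]
wrist_force: [1.0, -0.1, -2.6]
width: 0.233
grip_force: 79.0
```

```bash
python3 - <<'E'
from h import *
s=avg(4); ins(.14,20,s)
a=cv2.cvtColor(vision.read_camera("top"),cv2.COLOR_RGB2BGR)[130:300,230:390]; b=cv2.cvtColor(vision.read_camera("scene"),cv2.COLOR_RGB2BGR)[160:330,250:410]
cv2.imwrite("pics/g3.png",cv2.resize(np.hstack([a,b]),None,fx=2.5,fy=2.5,interpolation=cv2.INTER_CUBIC))
R=Ro.from_rotvec(s['tcp_rot']).as_matrix(); J=R@JT.T; o=s['tool_pos']+J@OFF
for n in("top","scene"): print(n,pix(n,o+J@[0,0,.11]),pix(n,o))
E
```

```text
pos [0.4914 0.0143 0.3005] q [-0.1489 -0.414   2.1692  0.2167  0.9967 -2.4392] F [-0.0569  0.593  -2.6266] w 0.23489401554615263 t 6.2833
 turn [ 0.0004  0.0014 -0.0016]  shift before turn [0.0016 0.0002 0.0408]  after turn [0.0016 0.0002 0.0408]
top [324.8526 245.825 ] [315.3553 221.712 ]
scene [323.4064 171.0607] [324.5178 213.4952]
```

View pics/g3.png

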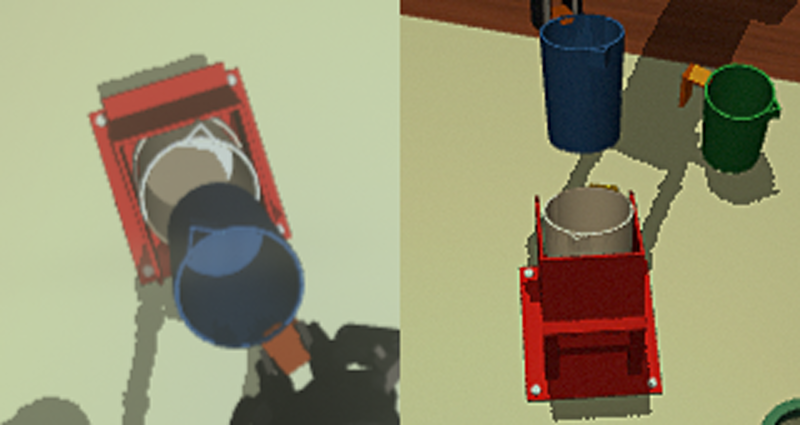

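Top: blue rim centred near (326,245), directed at the white mouth; scene: blue jug over the white one, rim near (322.8,174), a few px lower than predicted. Check silhouette against prediction numerically.

```bash
python3 - <<'E'
from h import *
s=avg(2); R=Ro.from_rotvec(s['tcp_rot']).as_matrix(); J=R@JT.T; o=s['tool_pos']+J@OFF
a=np.linspace(0,2*np.pi,200)
for n,(x0,x1,y0,y1) in(("top",(285,360,195,280)),("scene",(290,345,155,225))):
    im=vision.read_camera(n); h=cv2.cvtColor(im,cv2.COLOR_RGB2HSV); m=cv2.inRange(h,(98,70,15),(130,255,255))[y0:y1,x0:x1]
    k,l,st,_=cv2.connectedComponentsWithStats(m); i=1+np.argmax(st[1:,4]); x,y,w,hh,_=st[i]
    P=np.array([pix(n,o+J@np.array([r*np.cos(t),r*np.sin(t),z])) for r,z in((.034,0),(.039,.11)) for t in a])
    print(n,"mask x",x+x0,x+x0+w-1,"y",y+y0,y+y0+hh-1,"pred",P.min(0),P.max(0))
    G=P[200:]; print("  rim pred",G.min(0),G.max(0))
    ys,xs=np.where(l==i); print([(y0+r,x0+xs[ys==r].min(),x0+xs[ys==r].max()) for r in range(ys.min(),ys.max()+1,6)])
E
```

```text
top mask x 300 350 y 220 266 pred [294.6071 202.2923] [350.5302 270.2933]
  rim pred [297.6277 220.5787] [350.5302 270.2933]
[(220, np.int64(306), np.int64(331)), (226, np.int64(306), np.int64(343)), (232, np.int64(305), np.int64(347)), (238, np.int64(301), np.int64(350)), (244, np.int64(300), np.int64(350)), (250, np.int64(300), np.int64(349)), (256, np.int64(302), np.int64(346)), (262, np.int64(307), np.int64(309))]
scene mask x 306 339 y 165 220 pred [306.6568 164.1235] [340.9069 220.5338]
  rim pred [306.6568 164.1235] [340.9069 178.3957]
[(165, np.int64(321), np.int64(322)), (171, np.int64(306), np.int64(338)), (177, np.int64(306), np.int64(338)), (183, np.int64(307), np.int64(338)), (189, np.int64(307), np.int64(337)), (195, np.int64(308), np.int64(337)), (201, np.int64(308), np.int64(337)), (207, np.int64(309), np.int64(337)), (213, np.int64(310), np.int64(337)), (219, np.int64(314), np.int64(331))]
```

Agreement within 1–2 px; jug sits about 1.5 mm towards -y, corrected below. Lower to the mouth and into the bore, stopping before the handles meet.

{"api": "jog_arm", "payload": {
  "turn": [
    [0,0,0],
    [0,0,0],
    [0,0,0],
    [0,0,0],
    [0,0,0],
    [0,0,0],
    [0,0,0],
    [0,0,0],
    [0,0,0],
    [0,0,0],
    [0,0,0],
    [0,0,0],
    [0,0,0],
    [0,0,0]
  ],
  "delta_pos": [
    [0.001,0.0015,0.01],
    [0,0,0.015],
    [0,0,0.015],
    [0,0,0.015],
    [0,0,0.01],
    [0,0,0.01],
    [0,0,0.01],
    [0,0,0.008],
    [0,0,0.008],
    [0,0,0.008],
    [0,0,0.008],
    [0,0,0.008],
    [0,0,0],
    [0,0,0]
  ],
  "gripper": [0.01,0.01,0.01,0.01,0.01,0.01,0.01,0.01,0.01,0.01,0.01,0.01,0.01,0.01]
}}

```text
time: 7.75
tool_pos: [0.5406, 0.0299, 0.186]
tcp_rot: [-0.847, 2.569, -0.017]
wrist_force: [1.1, 0.1, -2.4]
width: 0.236
grip_force: 79.0
```

```bash
python3 - <<'E'
from h import *
s=avg(3); ins(.005,20,s); print(s['torque'])
a=cv2.cvtColor(vision.read_camera("top"),cv2.COLOR_RGB2BGR)[130:300,230:390]; b=cv2.cvtColor(vision.read_camera("scene"),cv2.COLOR_RGB2BGR)[160:330,250:410]
cv2.imwrite("pics/g4.png",cv2.resize(np.hstack([a,b]),None,fx=2.5,fy=2.5,interpolation=cv2.INTER_CUBIC))
E
```

```text
pos [0.5411 0.0298 0.1871] q [-0.0931 -0.215   2.2405  0.2426  0.7194 -2.4514] F [ 0.1843 -0.1288 -2.5323] w 0.23186357295982818 t 7.9
 turn [-0.0006  0.0025 -0.0003]  shift before turn [ 0.0012 -0.0008  0.051 ]  after turn [ 0.0011 -0.0008  0.051 ]
[-0.2036  0.557  -0.0187]
```

View pics/g4.png

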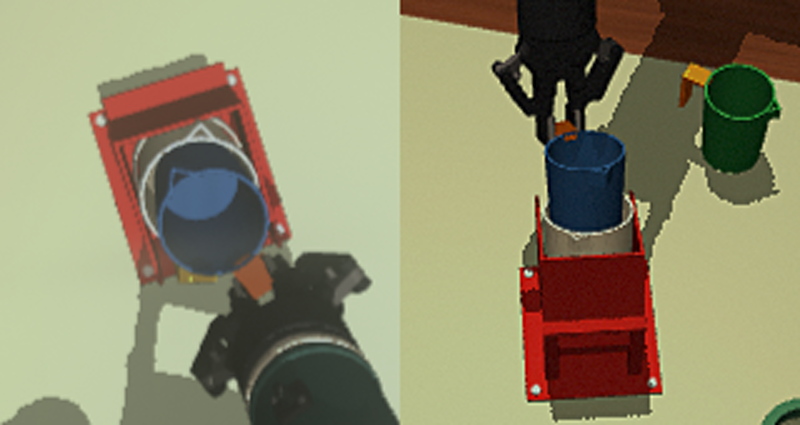

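The blue jug is half in the white one, centred and free (about -2.5 N, its weight), with the handles side by side. Continue slowly past the possible handle contact.

{"api": "jog_arm", "payload": {
  "turn": [
    [0,0,0],
    [0,0,0],
    [0,0,0],
    [0,0,0],
    [0,0,0],
    [0,0,0],
    [0,0,0],
    [0,0,0],
    [0,0,0]
  ],
  "delta_pos": [
    [0.001,0,0.004],
    [0,0,0.004],
    [0,0,0.004],
    [0,0,0.004],
    [0,0,0.004],
    [0,0,0.004],
    [0,0,0.004],
    [0,0,0.004],
    [0,0,0]
  ],
  "gripper": [0.01,0.01,0.01,0.01,0.01,0.01,0.01,0.01,0.01]
}}

```text
time: 8.75
tool_pos: [0.553, 0.0333, 0.1564]
tcp_rot: [-0.846, 2.568, -0.017]
wrist_force: [0.2, -0.0, -2.2]
width: 0.233
grip_force: 79.0
```

```bash
python3 - <<'E'
from h import *
s=avg(3); ins(.005,20,s); print(s['torque'])
E
```

```text
pos [0.5531 0.0332 0.1571] q [-0.0822 -0.1525  2.2496  0.2577  0.6488 -2.4645] F [ 0.1116  0.1014 -1.9786] w 0.23426963928305264 t 8.9
 turn [ 0.0001  0.0018 -0.0003]  shift before turn [-0.0002 -0.0011  0.0186]  after turn [-0.0002 -0.0011  0.0186]
[-0.127   0.5083  0.0465]
```

{"api": "jog_arm", "payload": {
  "turn": [
    [0,0,0],
    [0,0,0],
    [0,0,0],
    [0,0,0],
    [0,0,0],
    [0,0,0]
  ],
  "delta_pos": [
    [0,0,0.003],
    [0,0,0.003],
    [0,0,0.003],
    [0,0,0.003],
    [0,0,0.002],
    [0,0,0]
  ],
  "gripper": [0.01,0.01,0.01,0.01,0.01,0.01]
}}

```text
time: 9.4
tool_pos: [0.559, 0.035, 0.1444]
tcp_rot: [-0.846, 2.567, -0.017]
wrist_force: [2.3, 1.5, -2.4]
width: 0.233
grip_force: 79.0
```

{"api": "jog_arm", "payload": {
  "turn": [
    [0,0,0],
    [0,0,0],
    [0,0,0]
  ],
  "delta_pos": [
    [0,0,0.0015],
    [0,0,0.001],
    [0,0,0]
  ],
  "gripper": [0.01,0.01,0.01]
}}

```text
time: 9.65
tool_pos: [0.5597, 0.035, 0.1432]
tcp_rot: [-0.847, 2.568, -0.018]
wrist_force: [-7.1, -0.8, 6.4]
width: 0.232
grip_force: 80.3
```

```bash
python3 - <<'E'
from h import *
s=avg(4); ins(.005,20,s); print(s['torque'],"F collar",CR.T@s['wrist_force'])
E
```

```text
pos [0.5597 0.035  0.1432] q [-0.0764 -0.1201  2.2511  0.2661  0.6148 -2.4717] F [-6.5096 -0.9705  5.4952] w 0.23581983914366772 t 9.85
 turn [-0.0002  0.0019  0.0002]  shift before turn [-0.     -0.0009  0.0031]  after turn [-0.     -0.0009  0.0031]
[-0.0804  0.8839  0.1999] F collar [-3.5842  0.9183  7.7347]
```

{"api": "jog_arm", "payload": {
  "turn": [
    [0,0,0],
    [0,0,0],
    [0,0,0]
  ],
  "delta_pos": [
    [0.0015,0,0],
    [0,0,0.001],
    [0,0,0]
  ],
  "gripper": [0.01,0.01,0.01]
}}

```text
time: 10.1
tool_pos: [0.5595, 0.0344, 0.1428]
tcp_rot: [-0.847, 2.566, -0.018]
wrist_force: [-11.0, -0.1, 12.3]
width: 0.24
grip_force: 81.1
```

```bash
python3 - <<'E'
from h import *
s=avg(4); ins(.005,20,s); print(s['torque'],"F collar",CR.T@s['wrist_force'])
E
```

```text
pos [0.5595 0.0344 0.1427] q [-0.0782 -0.1204  2.2528  0.2689  0.6127 -2.476 ] F [-11.4127  -0.6517  11.7478] w 0.23124431031280426 t 10.3
 turn [-0.0006  0.0032  0.0004]  shift before turn [-0.0007 -0.0006  0.0028]  after turn [-0.0007 -0.0006  0.0028]
[0.2127 1.0148 0.3443] F collar [-5.1204  2.6165 15.3499]
```

It rests firmly near the home depth (stiff, ~15 N axial). Ease off, let go and back out along the axis.

{"api": "jog_arm", "payload": {
  "turn": [
    [0,0,0],
    [0,0,0],
    [0,0,0],
    [0,0,0],
    [0,0,0],
    [0,0,0],
    [0,0,0],
    [0,0,0],
    [0,0,0],
    [0,0,0],
    [0,0,0],
    [0,0,0]
  ],
  "delta_pos": [
    [-0.001,0,-0.001],
    [0,0,0],
    [0,0,0],
    [0,0,0],
    [0,0,0],
    [0,0,0],
    [0,0,-0.01],
    [0,0,-0.02],
    [0,0,-0.03],
    [0,0,-0.03],
    [0,0,0],
    [0,0,0]
  ],
  "gripper": [0.01,0.01,0.042,0.042,0.042,0.042,0.042,0.042,0.042,0.042,0.042,0.042]
}}

```text
time: 11.3
tool_pos: [0.5241, 0.0235, 0.2273]
tcp_rot: [-0.845, 2.562, -0.021]
wrist_force: [-0.0, 0.3, -0.2]
width: 0.494
grip_force: 0.0
```

{"api": "jog_arm", "payload": {
  "turn": [
    [0,0,0],
    [0,0,0],
    [0,0,0],
    [0,0,0],
    [0,0,0],
    [0,0,0],
    [0,0,0]
  ],
  "delta_pos": [
    [0.02,0,-0.03],
    [0.03,0,-0.02],
    [0.03,0,-0.01],
    [0.03,0,-0.01],
    [0.03,0,-0.01],
    [0,0,0],
    [0,0,0]
  ],
  "gripper": [0.042,0.042,0.042,0.042,0.042,0.042,0.042]
}}

```text
time: 11.88
tool_pos: [0.3948, -0.0287, 0.2459]
tcp_rot: [-0.807, 2.608, -0.069]
wrist_force: [0.9, 0.6, 0.4]
width: 0.492
grip_force: 0.0
```

```bash
python3 - <<'E'
from h import *
s=read_state(); print(s['tool_pos'],s['time'])
A=cv2.cvtColor(vision.read_camera("top"),cv2.COLOR_RGB2BGR);B=cv2.cvtColor(vision.read_camera("scene"),cv2.COLOR_RGB2BGR)
cv2.imwrite("pics/t5.png",A);cv2.imwrite("pics/s5.png",B)
a=A[150:260,255:355]; b=B[205:315,280:380]
cv2.imwrite("pics/g5.png",cv2.resize(np.hstack([a,b]),None,fx=4,fy=4,interpolation=cv2.INTER_CUBIC))
T=lambda n,z:(pix(n,CO+CZ*z))
for n in("top","scene"): 
    for z in(.112,.115,.118,.125): 
        P=np.array([pix(n,CO+CR@np.array([.039*np.cos(t),.039*np.sin(t),z])) for t in np.linspace(0,6.28,100)]); print(n,z,T(n,z),P.min(0),P.max(0))
    print(n,"white rim",T(n,.095),"handle pt",pix(n,CO+CR@jugR(20)@[-.06,0,.113]))
E
```

```text
[ 0.3948 -0.0287  0.2459] 11.8833
top 0.112 [311.0435 210.3962] [289.5988 189.5541] [332.2173 230.5818]
top 0.115 [311.2359 210.8867] [289.721  189.9824] [332.4782 231.1305]
top 0.118 [311.4296 211.3805] [289.844  190.4136] [332.7409 231.6829]
top 0.125 [311.8866 212.5455] [290.1341 191.4312] [333.3607 232.986 ]
top white rim [309.9768 207.6766] handle pt [330.1185 234.672 ]
scene 0.112 [324.9619 238.0087] [308.9648 229.9362] [340.9762 246.4699]
scene 0.115 [324.9352 236.9529] [308.9208 228.8961] [340.9668 245.398 ]
scene 0.118 [324.9083 235.8947] [308.8766 227.8539] [340.9572 244.3238]
scene 0.125 [324.8455 233.4169] [308.7733 225.4134] [340.9349 241.8079]
scene white rim [325.1126 243.9489] handle pt [315.085  226.6543]
```

View pics/g5.png

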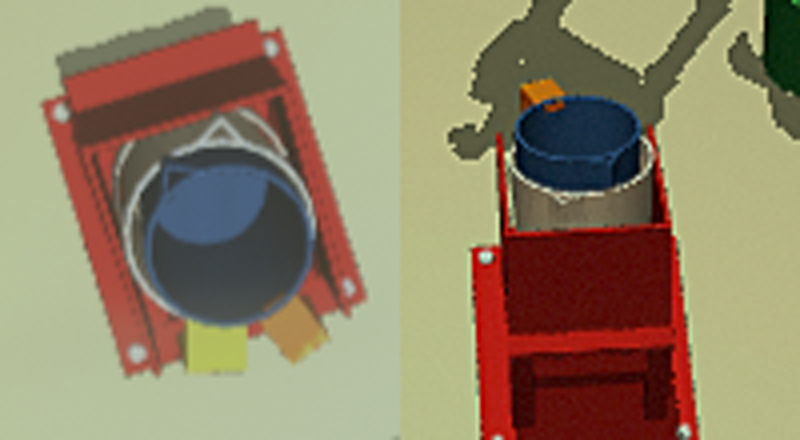

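After release, the blue rim in the scene view spans rows 229–246 (228.9–245.4 predicted at home), and in the top view its lower edge is at 231 (231.1 predicted). The orange handle is beside the yellow one with a clear gap. The 3 mm depth residual matches the TCP having been 3 mm high at the grasp, so the jug is home.

```bash
python3 -c "
from workcell import ticket
print(ticket.finish_job())"
```

```text
the job is handed in; nothing more can be done
None
```

The blue jug is standing on the white jug's floor, to within about 2 mm by the camera check, with its handle out of the open front beside the yellow one on the -y side; it is released, the glue, tape and screwdriver were not touched, and the job was handed in at about 12 s with no verdict returned.

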